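# Close the plant-food jar in its holder

### The arm

A 6-joint arm with a two-finger parallel gripper is mounted at the origin on the work surface. World frame = base frame: x ahead of the robot, y to its left, z up, the work surface at z = 0. Lengths are in mm, angles in rad, forces in N, time in s.
With the tool pointing down it reaches from about 275 to 850 mm from the base axis. Payload 19 kg.
Tool frame: the origin (TCP) lies on the centre line of the jaws, within the pads' length; the fingertips stand 14 mm ahead of it and the grasp point (between the pads) lies 5 mm behind it; z points along the fingers, y is the direction in which the jaws open and shut (so a half turn about z gives the same grasp; the last joint's range is limited). The gripper opens to 85 mm and grips with 20 to 120 N. Pads are 22 mm wide; open, the fingers measure 114 mm over their backs; the gripper's body (76 mm by 85 mm) begins 54 mm behind the grasp point. The pads swing forward as they close: fully open they stand 13 mm farther back than shut.
Start: joints at [-1.456, 0.15, 1.437, -0, 1.554, -0.134], TCP at [141.564, -557.272, 245.267] pointing down, gripper open.
Joint ranges: [-2.8, 2.8], [-0.68, 2.1], [0.12, 2.68], [-1.39, 4.53], [0.16, 2.79], [-2.81, 2.81]. Speed limits (rad/s): [1.89, 1.89, 2.22, 3.01, 3.01, 3.01].

### API

Orientations are given as a unit quaternion [x, y, z, w].
In Python, from rig import r gives the robot as it stands.
- The arm moves only by the shell command python3 -m inch 'ROWS' [OPENING] [FORCE]. ROWS is JSON, a list of rows, each a list of 4 numbers: the shift along the tool's x, y, z in cm, then the turn about the tool's z in rad. A call has 1 to 5 rows; each row is the pose to reach, as a shift and turn from the pose measured when the call began, along the tool's axes at that moment; what a row does not reach only later rows make up. A row lasts 1/8 s, in which the tool goes at most 62.5 mm and 10.7 degrees, less where a joint would pass 70% of its speed; a pose out of reach is approached as far as the arm can. A call with a gripper value outside its range is refused whole. OPENING is the closure, from 0 (fully open) to 1 (shut), set as the call begins (- or left out, the last holds). The fingers move at their own pace and stop on an object; FORCE is the grip in N (left out, the last holds). Time passes only in rows, so rows that repeat a pose let the fingers close. It gives the time, the measured TCP pose, the force and the opening at its end, in the units of the state.
- r.sense(): the state, without advancing time (a new reading comes with each control period).
- r.camera(name): name is "side" or "top" or "wrist"; returns a dict with "img" (480x640x3 uint8, blue, green, red), "mtx" (3x3 intrinsics, pixels), "position" and "rotation" of the camera in the world. Camera axes: x right, y down, z forward; pixel columns grow to the right and rows downward; lengths in mm; the calibration is good to about 2 mm. A picture is of the moment at which its call begins. There is no depth.
- r.sign_off(): hands the job in, once; it reports no verdict.
Trained networks look in a picture, given as the dict that the camera call returned (one of the last four; its "shot" number tells which), for a name from the list of things; names that differ only in an ending like _2 or _b are one class to them, and where a whole thing is asked for, a point or a joint stands for the part that bears it (a point fixed in the world has none). Each returns a list of dicts, best first, with "confidence" (0 to 1); they miss things now and then, are a little off and sometimes report something else, mostly with a low value. They report only what shows in the picture. A call takes as long as a camera call.
- r.search_frame(picture, thing): "bbox" ([left, top, right, bottom] as shares, 0 to 1, of the picture: columns of its width, rows of its height, round what is visible of it).
- r.trace(picture, thing): "mask" (480x640 bool, what is visible of it) and "bbox" ([left, top, right, bottom] as shares, 0 to 1, of the picture: columns of its width, rows of its height, round what is visible of it).
- r.pinpoint(picture, thing): "position" ([column, row] as shares, 0 to 1, of the picture: columns of its width, rows of its height: a listed point, or the origin of a listed thing).
The state is a dict: "t": time; "joints": joint angles; "joint_velocities": joint speeds; "effort": joint torques, N m; "position": TCP position; "orientation": TCP orientation; "contact_force": force on the tool from outside, world axes, zero at the start; "torque": the same for the moment, N m; "opening": finger opening in mm.
Only numpy, scipy, OpenCV 4.12 (cv2) and the standard library are available. Lean on these libraries where they do the work, as an engineer would, in place of code of your own. Each camera call takes 0.05 s, during which the arm holds its last target.

### The job

Carry the square plant-food jar upright to the wooden block and seat it fully down in the square pocket, which keeps it from turning. Then screw its lid down clockwise until it is snug, stopping as soon as it has clearly tightened on its washer so that it is not overtightened, and let go; do not disturb the other things on the bench.

Things in the scene. Friction and masses are not known exactly. Their poses are not given: they have to be found in the camera images.
- jar_mid (a point): loose white plastic jar, square body 60 x 60 mm, 82 mm tall, rounded foot edges, about 0.4 kg with its lid; this point is the centre of the square body, 41 mm above its underside; x and y are square to its sides, z up. On top is a round grey screw lid with an upright bar grip, in all 138 to 140 mm tall. It can be carried by the bar.
- lid_grip (a point): point in the lid's bar grip, on the lid's axis, 10 mm below the bar's top and 21 mm above the lid's disc. The bar is 52 mm long along x, 16 mm thick along y, stands 31 mm above the disc and turns with the lid; z up. The lid starts loose on the jar, 0.6 to 2.5 rad (unknown) from meeting its washer.
- lid_disc (a point): centre of the top of the lid's disc, 58 mm across. The lid screws down clockwise seen from above, sinking 0.5 mm per rad (3 mm a turn), at 0.05 N m. On meeting its rubber washer the torque while turning steps up to 0.40 N m, then climbs 0.5 N m per rad: snug is 0.42 to 0.65 N m, past 0.67 N m it is overtightened. It stays as it is left. 2.7 rad out, a stop keeps it on.
- seal (a point): centre of the rubber washer round the jar's neck just under the lid, 49 mm across, 51.5 mm above the jar's body centre; once met by the lid it is squeezed 0.5 mm per rad that the lid turns on, far too little to see or measure. At rest after a small turn the lid resists with about 0.1 N m less than while turning.
- holder_hole0 (a point): centre of the mouth of a square pocket, at the top face of a fixed wooden block 110 x 110 mm and 42 mm tall standing on the bench (mouth 42 mm above the bench). The pocket is 63 x 63 mm with a small chamfer and 30 mm deep; x and y are square to its sides, z is up. When the jar is fully home its body centre is 11 mm above this point.
- tin: round white screw jar, 68 mm across and 95 mm tall, a bystander; origin at its underside
- pot_a: terracotta pot, 80 mm across and 75 mm tall, a bystander; origin at its underside
- pot_b: smaller terracotta pot, 70 mm across and 65 mm tall, a bystander; origin at its underside
- trowel: hand trowel lying flat, a bystander; origin at its underside
- dibber: wooden dibber stick 160 mm long, 18 mm thick, lying flat, a bystander
- sprayer: clear bottle with a cap, 72 mm across and 190 mm tall, a bystander; origin at its underside

How it is judged:
By the outcome, as a careful person would: the job done as asked, in the order asked, and still so for the second after the job is handed in, with the robot touching nothing.
It also fails if it takes over 72 s, if anything falls off the work surface, if the arm or the gripper's body presses on something with over 40 N, if the wrist force passes 120 N, or if a joint passes its speed limit or range.

## Working session

There is one attempt and no reset: what is moved stays moved. The work goes in short steps, Python scripts to look and compute and a shell command to move; the robot and the scene stay as the last step left them, time stands still between calls to the robot, and variables do not carry over. Pictures are saved under pics/ and viewed, and the job is handed in when it is done.

```bash
ls; mkdir -p pics; cat > h.py <<'E'
from rig import r
import numpy as np, cv2, json
def ray(c,px):
    K=np.array(c["mtx"]);R=np.array(c["rotation"])
    if R.ndim==1:
        from scipy.spatial.transform import Rotation as Ro
        R=Ro.from_quat(R).as_matrix()
    d=R@np.linalg.inv(K)@np.array([px[0],px[1],1.0])
    return np.array(c["position"],float),d/np.linalg.norm(d)
def atz(c,px,z):
    o,d=ray(c,px); return o+d*(z-o[2])/d[2]
def proj(c,P):
    K=np.array(c["mtx"]);R=np.array(c["rotation"])
    q=R.T@(np.array(P,float)-np.array(c["position"])); q=K@q
    return q[:2]/q[2]
def tri(l):
    A=np.zeros((3,3));b=np.zeros(3)
    for c,px in l:
        o,d=ray(c,px);M=np.eye(3)-np.outer(d,d);A+=M;b+=M@o
    return np.linalg.solve(A,b)
def pp(c,n):
    return [(round(x["confidence"],2),np.round(np.array(x["position"])*[640,480],1)) for x in r.pinpoint(c,n)]
E
python3 - <<'E'
from h import *
np.set_printoptions(suppress=True,precision=2)
s=r.sense(); print({k:np.round(v,3) for k,v in s.items()})
for n in ["top","side"]:
    c=r.camera(n); cv2.imwrite(f"pics/{n}0.png",c["img"])
    print(n,c["position"],np.array(c["rotation"]).shape)
    for t in ["jar_mid","lid_grip","lid_disc","holder_hole0","tin","pot_a","sprayer","trowel","dibber"]:
        print(t,pp(c,t))
E
```

```text
pics
{'t': np.float64(0.0), 'joints': array([-1.46,  0.15,  1.44, -0.  ,  1.55, -0.13]), 'joint_velocities': array([-0.,  0., -0.,  0.,  0., -0.]), 'effort': array([ -0.  , -71.31, -57.09,  -0.  ,   0.01,  -0.  ]), 'position': array([ 141.54, -557.05,  244.67]), 'orientation': array([ 0.99,  0.12, -0.  , -0.  ]), 'contact_force': array([ 0.16, -0.28, -0.28]), 'torque': array([-0.02,  0.05,  0.01]), 'opening': np.float64(85.414)}
top [475.62  27.16 933.49] (4,)
jar_mid [(0.98, array([336.7, 266. ]))]
lid_grip [(0.6, array([445.8, 358.4])), (0.55, array([339.2, 265.2]))]
lid_disc [(0.62, array([340.8, 266.9])), (0.39, array([306.5, 154.6]))]
holder_hole0 [(0.75, array([486.8, 251.8])), (0.66, array([337.6, 265.9]))]
tin [(0.67, array([218.1, 369.2])), (0.6, array([151.8, 290.6]))]
pot_a [(0.85, array([238.3, 157.1])), (0.68, array([399.9, 174.6])), (0.35, array([305.7, 152.5]))]
sprayer [(0.67, array([308.5, 154.1])), (0.21, array([338.4, 262.9]))]
trowel [(0.6, array([444.9, 360.3]))]
dibber [(0.88, array([219.8, 369.2])), (0.72, array([336.6, 263.5]))]
side [108.65 830.67 740.42] (4,)
jar_mid [(0.95, array([330.6, 259.7]))]
lid_grip [(0.86, array([326.7, 226.8]))]
lid_disc [(0.72, array([326.7, 237.7])), (0.32, array([328.5, 258.6]))]
holder_hole0 [(0.61, array([365.5, 196.1]))]
tin [(0.8, array([256.7, 394.8]))]
pot_a [(0.69, array([284.8, 224.3])), (0.68, array([195.5, 296. ]))]
sprayer [(0.74, array([326.4, 237.7])), (0.6, array([226.2, 259.7]))]
trowel []
dibber [(0.63, array([367. , 380.6]))]
```

View pics/top0.png

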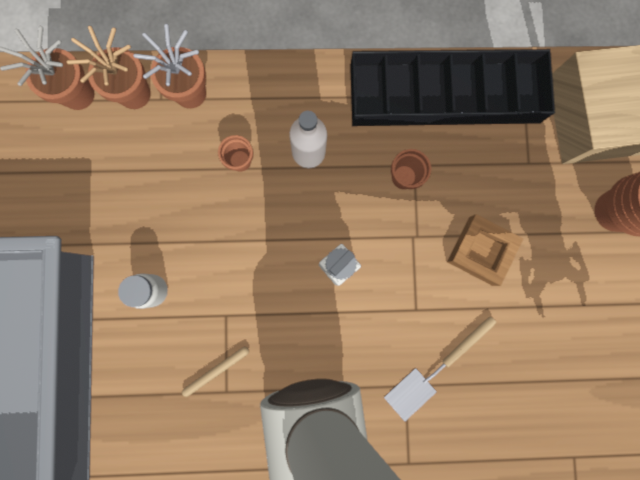

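View pics/side0.png

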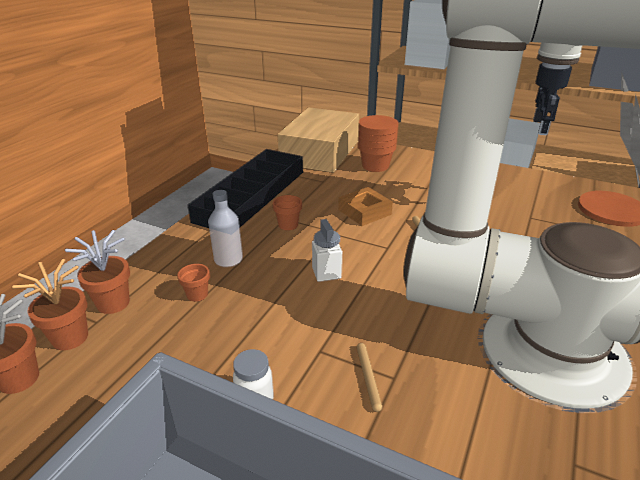

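The top view shows the jar at about (340,265) with its bar diagonal, and the block at (486,250). The side view shows the jar at (327,250) and the block at (368,205). Next I'll get metric positions and orientations from enlarged crops.

```bash
sed -i 's/    K=np.array(c\["mtx"\]);R=np.array(c\["rotation"\])$/    K=np.array(c["mtx"]);R=np.array(c["rotation"])\n    if R.ndim==1:\n        from scipy.spatial.transform import Rotation as Ro\n        R=Ro.from_quat(R).as_matrix()/' h.py
python3 - <<'E'
from h import *
np.set_printoptions(suppress=True,precision=1)
t=r.camera("top"); s=r.camera("side")
json.dump({k:{a:np.array(c[a]).tolist() for a in("mtx","position","rotation")} for k,c in dict(top=t,side=s).items()},open("cams.json","w"))
print("jar",tri([(t,(336.7,266)),(s,(330.6,259.7))]),atz(t,(336.7,266),41))
print("grip",tri([(t,(339.2,265.2)),(s,(326.7,226.8))]),"disc",tri([(t,(340.8,266.9)),(s,(326.7,237.7))]))
print("hole",tri([(t,(486.8,251.8)),(s,(365.5,196.1))]),atz(t,(486.8,251.8),42),atz(s,(365.5,196.1),42))
for nm,b in dict(jar=(310,235,60,60),blk=(440,205,90,90)).items():
    x,y,w,h=b; cr=t["img"][y:y+h,x:x+w]; cv2.imwrite(f"pics/top_{nm}.png",cv2.resize(cr,(600,600),interpolation=cv2.INTER_CUBIC))
E
```

```text
jar [508.  -28.1  43.3] [512.5 -26.3  41. ]
grip [510.7 -24.7 136.7] disc [510.5 -29.  104.5]
hole [ 533.7 -328.6   58.2] [ 534.1 -335.5   42. ] [ 544.4 -355.7   42. ]
```

View pics/top_jar.png

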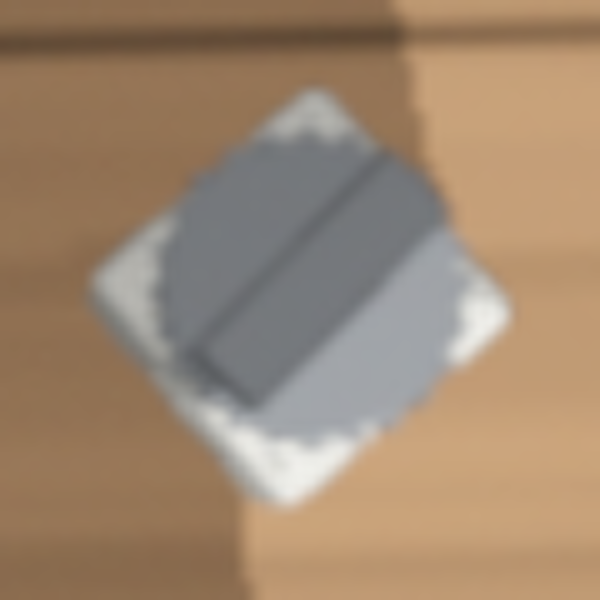

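View pics/top_blk.png

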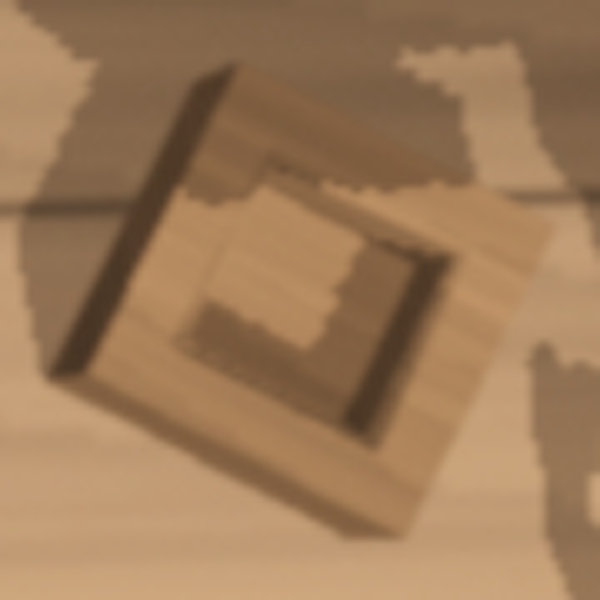

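```bash
cat >> h.py <<'E'
from scipy.spatial.transform import Rotation as Ro
def yaw_of(q):
    x=Ro.from_quat(q).as_matrix()[:,0]; return np.arctan2(x[1],x[0])
def plan(P,yaw=None,s=None):
    s=s or r.sense(); R=Ro.from_quat(s["orientation"]).as_matrix()
    d=R.T@(np.array(P)-s["position"])/10
    t=0 if yaw is None else -((yaw-yaw_of(s["orientation"])+np.pi)%(2*np.pi)-np.pi)
    tilt=np.degrees(np.arccos(-R[2,2]))
    print("shift cm",np.round(d,2),"turn",round(t,3),"yaw now",round(yaw_of(s["orientation"]),3),"j6",round(s["joints"][5],3),"tilt",round(tilt,2))
E
python3 - <<'E'
from h import *
np.set_printoptions(suppress=True,precision=3)
C=json.load(open("cams.json"));t=C["top"]
f=lambda p,o,k,z:atz(t,(o[0]+p[0]/k-.5,o[1]+p[1]/k-.5),z)
ba=[f(p,(310,235),10,139) for p in [(385,152),(448,218),(262,405),(203,348)]]
print("bar",np.mean(ba,0),ba); m1=(ba[0]+ba[1])/2-(ba[2]+ba[3])/2; print("bar yaw",np.arctan2(m1[1],m1[0]),np.linalg.norm(m1))
jb=[f(p,(310,235),10,82) for p in [(315,85),(515,305),(290,508),(87,285)]]
print("jar",np.mean(jb,0)); 
for i in range(4): d=jb[(i+1)%4]-jb[i]; print(np.linalg.norm(d),np.arctan2(d[1],d[0])%(np.pi/2))
bl=[f(p,(440,205),600/90,42) for p in [(238,62),(556,228),(405,540),(88,372)]]
print("blk",np.mean(bl,0))
for i in range(4): d=bl[(i+1)%4]-bl[i]; print(np.linalg.norm(d),np.arctan2(d[1],d[0])%(np.pi/2))
c=r.camera("wrist"); print(c["position"],Ro.from_quat(c["rotation"]).as_matrix(),np.array(c["mtx"])); cv2.imwrite("pics/w0.png",c["img"])
b=np.arctan2(m1[1],m1[0])
plan([510,-26,250],b); plan([510,-26,250],b+np.pi)
E
```

```text
bar [514.464 -30.108 139.   ] [array([537.5  , -41.735, 139.   ]), array([525.245, -52.802, 139.   ]), array([492.292, -18.13 , 139.   ]), array([502.818,  -7.766, 139.   ])]
bar yaw -0.7927771489453654 48.1822282046181
jar [514.489 -29.711  82.   ]
57.65527325716542 0.7100818757072025
58.78650391167538 0.704396083787842
58.15840460555253 0.7137793052427271
59.00652617677217 0.6958968700969819
blk [ 538.873 -337.856   42.   ]
110.63579495177883 1.0615277525566547
108.73708433034416 1.0600779211658025
109.43765093126923 1.0568134550676913
108.22606382240039 1.0711532141909432
[ 209.07  -541.564  373.51 ] [[ 0.246 -0.933 -0.264]
 [-0.969 -0.236 -0.068]
 [ 0.001  0.273 -0.962]] [[398.417   0.    320.204]
 [  0.    398.417 242.819]
 [  0.      0.      1.   ]]
shift cm [ 48.79 -42.42  -0.47] turn 1.042 yaw now 0.249 j6 -0.134 tilt 0.01
shift cm [ 48.79 -42.42  -0.47] turn -2.1 yaw now 0.249 j6 -0.134 tilt 0.01
```

View pics/w0.png

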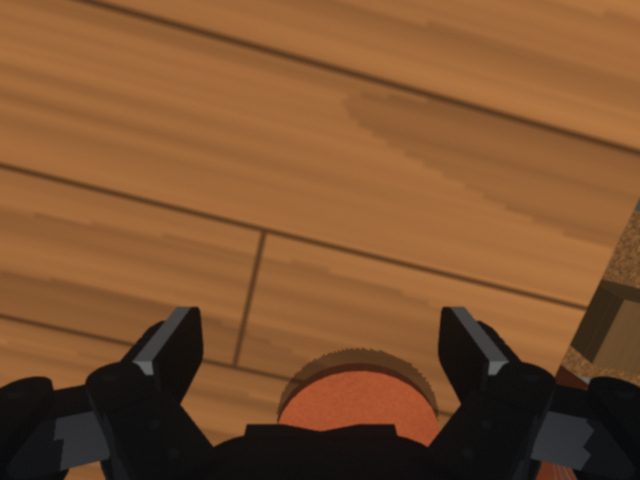

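The wrist view shows only bench and the open fingers for now. I'll grip the bar at yaw of about 2.35, which leaves j6 room for the clockwise turning, so I'm moving above the jar at that yaw.

```bash
python3 -m inch '[[3.3,-2.8,0,-0.14],[6.5,-5.7,0,-0.28],[9.8,-8.5,0,-0.42],[13,-11.3,0,-0.56],[16.3,-14.1,0,-0.7]]' 0; python3 -c "
from h import *
plan([514,-30,250],2.349)"
```

```text
t: 1.78
position: [265.4, -379.3, 245.4]
orientation: [0.889, 0.459, 0.0, 0.0]
contact_force: [1.1, 0.2, 0.2]
opening: 85.5
shift cm [ 4.287e+01  4.000e-02 -4.600e-01] turn -1.396 yaw now 0.953 j6 -0.509 tilt 0.02
```

```bash
python3 -m inch '[[4.5,0,0,-0.14],[9,0,0,-0.28],[13.5,0,-0.2,-0.42],[18,0,-0.3,-0.56],[22.5,0,-0.4,-0.7]]'; python3 -c "
from h import *
plan([514,-30,250],2.349)"
```

```text
t: 2.4
position: [396.4, -194.5, 249.6]
orientation: [0.676, 0.737, 0.0, 0.0]
contact_force: [1.1, -1.2, -0.2]
opening: 86.0
shift cm [15.37 13.15 -0.04] turn -0.691 yaw now 1.658 j6 -0.718 tilt 0.05
```

```bash
python3 -m inch '[[4,3.4,0,-0.18],[8,6.8,0,-0.36],[12,10.3,0,-0.54],[15.4,13.1,0,-0.69],[15.4,13.1,0,-0.69]]'; python3 -c "
from h import *
plan([514,-30,250],2.349)
c=r.camera('wrist'); cv2.imwrite('pics/w1.png',c['img'])
json.dump({a:np.array(c[a]).tolist() for a in('mtx','position','rotation')},open('w1.json','w'))
for n in ['jar_mid','lid_grip','lid_disc']: print(n,pp(c,n))
for P in ([514,-30,140],[514,-30,82]): print(proj(c,P))
"
```

```text
t: 3.02
position: [514.4, -27.5, 249.2]
orientation: [0.384, 0.923, 0.0, 0.0]
contact_force: [-1.6, -0.8, 0.2]
opening: 85.3
shift cm [-0.14 -0.2  -0.08] turn 0.004 yaw now 2.353 j6 -0.985 tilt 0.01
jar_mid []
lid_grip [(0.92, array([315.5, 243.3]))]
lid_disc [(0.57, array([317., 234.]))]
[318.04400419 245.44144256]
[318.42960479 224.02398468]
```

View pics/w1.png

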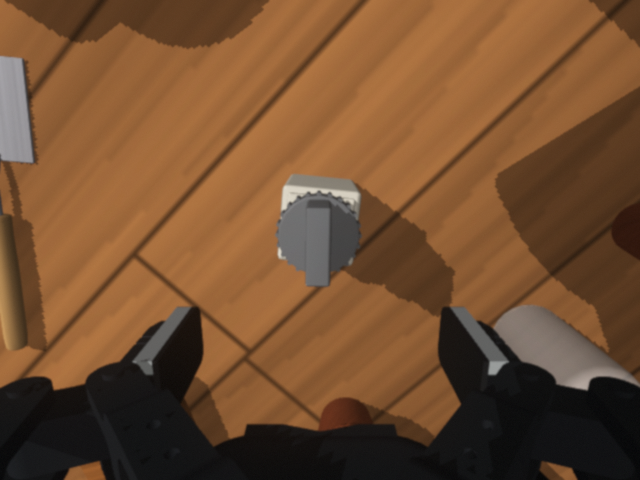

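```bash
python3 - <<'E'
from h import *
c=json.load(open('w1.json')); im=cv2.imread('pics/w1.png')
print("net",atz(c,(315.5,243.3),129),"bar top eye",atz(c,(317.5,243),139),"disc",atz(c,(317,234),108))
for a,b in [((318.3,203),(317.3,284))]:
    A=atz(c,a,139);B=atz(c,b,139);d=A-B;print(A,B,np.linalg.norm(d),np.arctan2(d[1],d[0]))
cr=im[165:300,260:380]; cv2.imwrite('pics/w1c.png',cv2.resize(cr,(530,596),interpolation=cv2.INTER_CUBIC))
E
```

```text
net [514.03646072 -32.46241314 129.        ] bar top eye [512.84785924 -29.32461792 139.        ] disc [514.09663694 -31.36519173 108.        ]
[495.48408181 -11.07980234 139.        ] [531.99317014 -48.86460819 139.        ] 52.54146061578584 2.339024947824281
```

View pics/w1c.png

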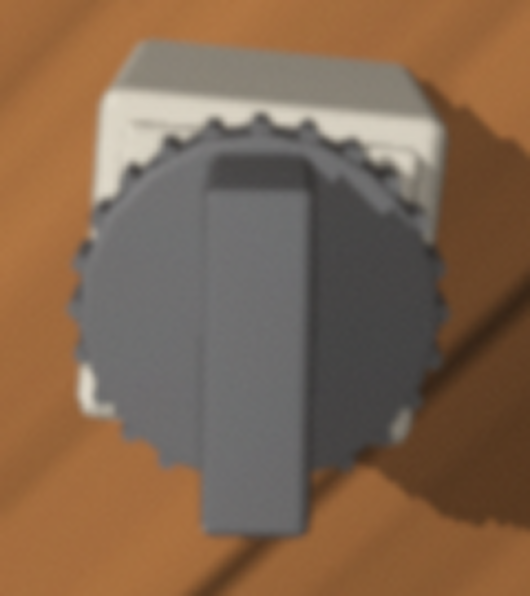

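```bash
python3 - <<'E'
from h import *
c=json.load(open('w1.json'))
k=4.415
g=lambda p,z:atz(c,(260+p[0]/k-.4,165+p[1]/k-.4),z)
A=g((257,187),139);B=g((256,533),139);d=A-B;print((A+B)/2,np.linalg.norm(d),"bar yaw",np.arctan2(d[1],d[0]))
L=g((100,90),82);R=g((445,122),82);d=R-L;y=np.arctan2(d[1],d[0]);print("body",np.linalg.norm(d),y%(np.pi/2))
plan([513,-29.8,127],2.345); plan([513,-29.8,150],2.345)
E
```

```text
[514.87240709 -31.19913995 139.        ] 51.021355497662064 bar yaw 2.3480459813520684
body 58.27088420838278 0.6891452632803969
shift cm [ 0.07  0.03 12.27] turn 0.001 yaw now 2.346 j6 -0.984 tilt 0.06
shift cm [0.06 0.03 9.97] turn 0.001 yaw now 2.346 j6 -0.984 tilt 0.06
```

```bash
python3 -m inch '[[-0.1,0.07,3.5,0],[-0.1,0.07,7,0],[-0.1,0.07,10,0],[-0.1,0.07,11.8,0],[-0.1,0.07,12.27,0]]' 0; python3 -m inch '[[0,0,0,0],[0,0,0,0],[0,0,0,0],[0,0,0,0]]' 0.5; python3 -c "
from h import *
plan([514.5,-30.7,127],2.348)"
```

```text
t: 3.85
position: [514.1, -31.2, 126.6]
orientation: [0.388, 0.922, -0.0, 0.0]
contact_force: [0.2, 0.0, 1.4]
opening: 85.3
t: 4.35
position: [514.3, -31.2, 126.9]
orientation: [0.388, 0.922, -0.0, 0.0]
contact_force: [0.7, 0.4, 0.0]
opening: 42.8
shift cm [ 0.02  0.05 -0.01] turn -0.003 yaw now 2.345 j6 -0.984 tilt 0.05
```

```bash
python3 -m inch '[[0,0,0,0],[0,0,0,0],[0,0,0,0],[0,0,0,0]]' 1 70;  python3 -c "
from h import *
print(r.sense()['torque'])
c=r.camera('wrist'); cv2.imwrite('pics/w2.png',c['img'])"
```

```text
t: 4.85
position: [514.4, -31.1, 127.1]
orientation: [0.388, 0.922, -0.0, 0.001]
contact_force: [-0.0, 2.3, 3.8]
opening: 15.2
[ 0.44374127 -0.22116975  0.07373335]
```

View pics/w2.png

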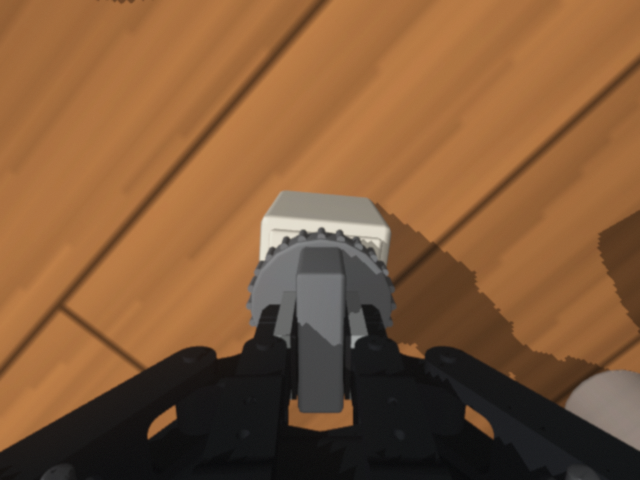

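Bar gripped centrally (opening 15.2 mm, bar at column 321). Lifting.

```bash
python3 -m inch '[[0,0,-0.7,0],[0,0,-3,0],[0,0,-6,0],[0,0,-9,0],[0,0,-11.3,0]]';  python3 -c "
from h import *
s=r.sense();print(s['torque'],s['opening'])
plan([570,-190,238],2.345+0.365)"
```

```text
t: 5.52
position: [514.1, -31.2, 241.3]
orientation: [0.388, 0.922, -0.0, 0.001]
contact_force: [0.2, -0.8, -4.3]
opening: 15.1
[-0.0935477   0.00395036  0.01171767] 15.068087274434045
shift cm [-15.27  -7.11   0.35] turn -0.365 yaw now 2.345 j6 -0.984 tilt 0.07
```

```bash
python3 -m inch '[[-2.5,-1.2,0,-0.06],[-6.5,-3,0,-0.14],[-11,-5,0.1,-0.24],[-14,-6.5,0.2,-0.33],[-15.3,-7.1,0.2,-0.365]]';python3 -m inch '[[0,0,0,0],[0,0,0,0]]';  python3 -c "
from h import *
s=r.sense();print(s['torque'],s['opening'])
plan([570,-190,238],2.345+0.365)
c=r.camera('wrist'); cv2.imwrite('pics/w3.png',c['img'])
json.dump({a:np.array(c[a]).tolist() for a in('mtx','position','rotation')},open('w3.json','w'))
print(pp(c,'holder_hole0'))
c=r.camera('side'); cv2.imwrite('pics/s3.png',c['img'])
"
```

```text
t: 6.15
position: [570.2, -192.1, 238.8]
orientation: [0.214, 0.977, -0.0, -0.0]
contact_force: [0.1, 1.9, -3.5]
opening: 14.8
t: 6.4
position: [569.9, -191.6, 238.7]
orientation: [0.214, 0.977, -0.0, -0.001]
contact_force: [-0.3, 0.2, -4.7]
opening: 15.0
[ 0.0518299  -0.01871809  0.02977344] 14.985041817306467
shift cm [0.05 0.15 0.07] turn -0.0 yaw now 2.71 j6 -1.591 tilt 0.09
[(0.95, array([149. , 255.7]))]
```

View pics/w3.png

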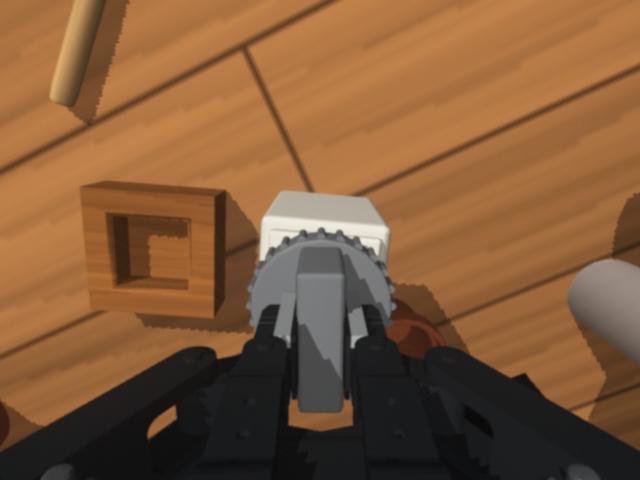

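View pics/s3.png

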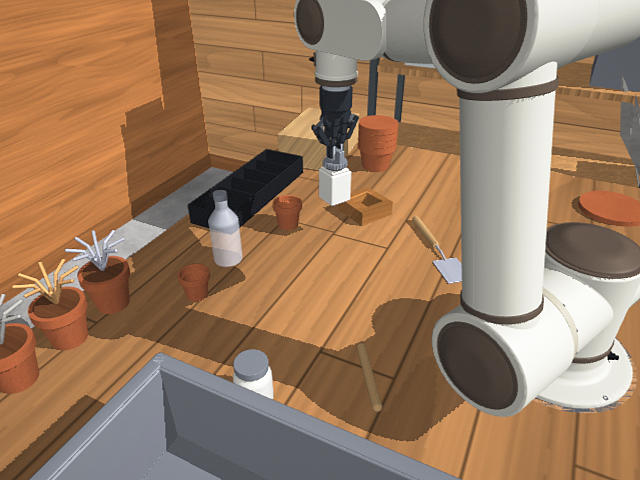

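The wrist view shows the block at about (150,250) with its sides nearly square to the image and the jar held at (325,250). The side view shows the jar hanging upright. I'll measure both edges.

```bash
python3 - <<'E'
import cv2
im=cv2.imread('pics/w3.png')
cv2.imwrite('pics/w3b.png',cv2.resize(im[170:330,70:240],(782,600-0) if False else (637,600),interpolation=cv2.INTER_CUBIC))
cv2.imwrite('pics/w3j.png',cv2.resize(im[180:260,250:400],(800,427),interpolation=cv2.INTER_CUBIC))
E
```

```text
(no output)
```

View pics/w3b.png

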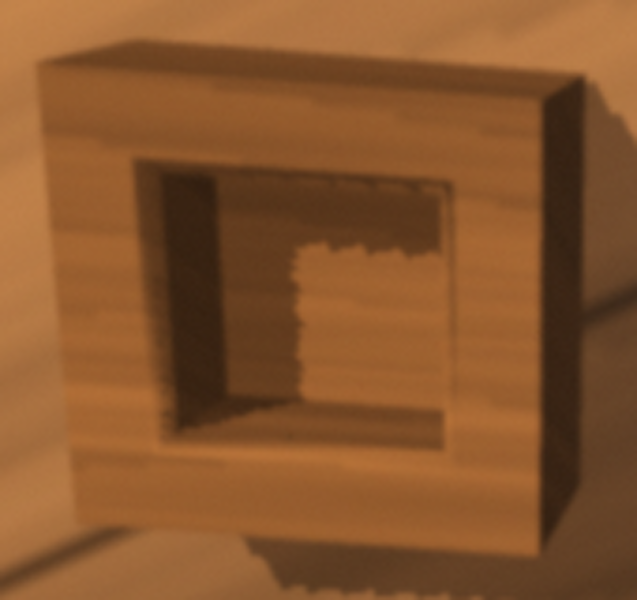

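View pics/w3j.png

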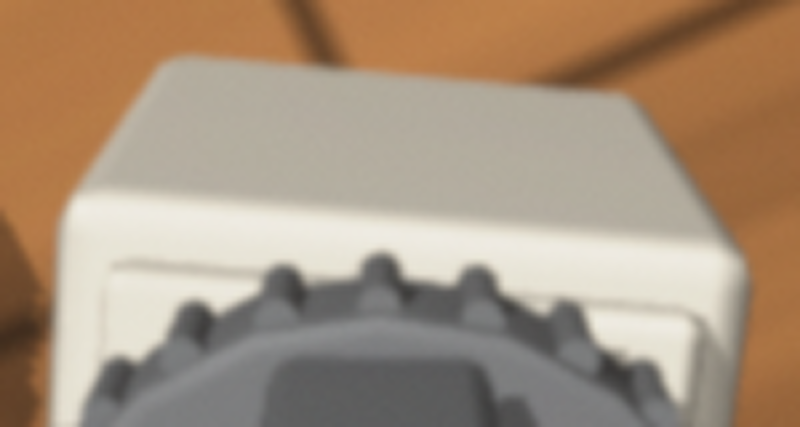

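```bash
python3 - <<'E'
from h import *
np.set_printoptions(suppress=True,precision=3)
c=json.load(open('w3.json'))
def show(n,g):
    print(n,"centre",np.mean(g,0))
    for i in range(4):
        d=g[(i+1)%4]-g[i]; print("  ",round(np.linalg.norm(d),1),round(np.arctan2(d[1],d[0])%(np.pi/2),4))
b=lambda p,z:atz(c,(70+p[0]/3.747-.4,170+p[1]/3.75-.4),z)
show("outer",[b(p,42) for p in [(40,64),(542,97),(541,555),(77,525)]])
show("pocket",[b(p,42) for p in [(135,160),(453,182),(447,450),(160,445)]])
print("net hole",atz(c,(149,255.7),42))
j=lambda p,z:atz(c,(250+p[0]/5.333-.4,180+p[1]/5.333-.4),z)
for z,(p,q) in ((192,((90,193),(720,245))),(113,((185,57),(630,95))),(193,((120,262),(690,315)))):
    A=j(p,z);B=j(q,z);d=B-A; print(z,np.linalg.norm(d),np.arctan2(d[1],d[0])%(np.pi/2),A,B,(A+B)/2)
x=Ro.from_quat(c["rotation"]).as_matrix()[:,0];print("cam x yaw",np.arctan2(x[1],x[0])%(np.pi/2)); s=r.sense();print(s["position"],yaw_of(s["orientation"])%(np.pi/2))
E
```

```text
outer centre [ 539.969 -339.912   42.   ]
   109.1 1.0722
   110.4 1.0635
   110.1 1.0678
   109.9 1.0542
pocket centre [ 538.24  -339.391   42.   ]
   70.3 1.0677
   64.5 1.0278
   67.1 1.1201
   67.9 1.0774
net hole [ 540.138 -340.961   42.   ]
192 53.305894175845005 1.0543335790518253 [ 531.024 -201.54   192.   ] [ 557.347 -155.186  192.   ] [ 544.185 -178.363  192.   ]
113 53.647849969950116 1.052942227266088 [ 531.577 -200.676  113.   ] [ 558.133 -154.062  113.   ] [ 544.855 -177.369  113.   ]
193 48.44798225873757 1.0429169767601416 [ 537.244 -201.713  193.   ] [ 561.647 -159.86   193.   ] [ 549.445 -180.786  193.   ]
cam x yaw 1.1382624030858421
[ 570.042 -191.357  239.085] 1.1397259486764928
```

```bash
python3 -c "
from h import *
plan([539.4,-339.1,200],2.721)"
```

```text
shift cm [ -3.39 -14.7    3.92] turn -0.01 yaw now 2.711 j6 -1.591 tilt 0.06
```

```bash
python3 -m inch '[[-0.6,-2.7,0.2,0],[-1.5,-6.5,1,0],[-2.4,-10.5,2,0],[-3.1,-13.5,3.2,-0.01],[-3.39,-14.7,3.9,-0.01]]';python3 -m inch '[[0,0,1,0],[0,0,2,0],[0,0,2,0]]';  python3 -c "
from h import *
s=r.sense();print(s['torque'],s['opening'],s['position'])
plan([539.4,-339.1,180],2.721)
c=r.camera('wrist'); cv2.imwrite('pics/w4.png',c['img'])
json.dump({a:np.array(c[a]).tolist() for a in('mtx','position','rotation')},open('w4.json','w'))
c=r.camera('side'); cv2.imwrite('pics/s4.png',cv2.resize(c['img'][130:260,280:460],(800,578),interpolation=cv2.INTER_CUBIC))
"
```

```text
t: 7.18
position: [538.8, -340.0, 199.6]
orientation: [0.21, 0.978, -0.0, -0.001]
contact_force: [0.4, 1.1, -4.1]
opening: 15.0
t: 7.55
position: [538.9, -338.9, 178.8]
orientation: [0.209, 0.978, -0.0, -0.001]
contact_force: [0.1, -0.6, -3.3]
opening: 14.8
[-0.06788868  0.08258516  0.02098169] 14.760512006705898 [ 538.89348654 -338.87626768  178.76890524]
shift cm [-0.06  0.   -0.12] turn -0.001 yaw now 2.72 j6 -1.831 tilt 0.13
```

View pics/w4.png

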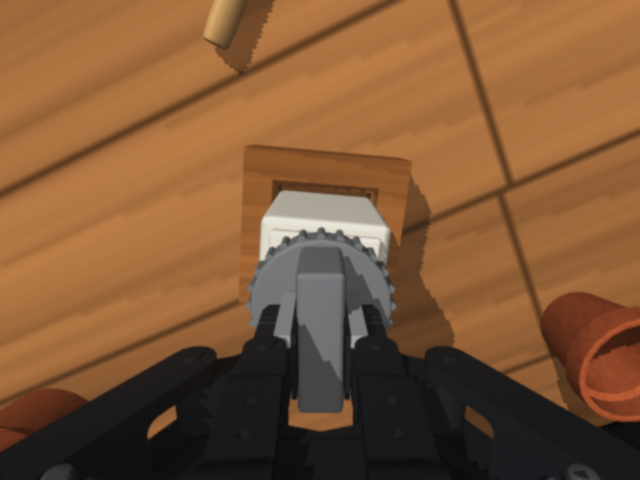

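View pics/s4.png

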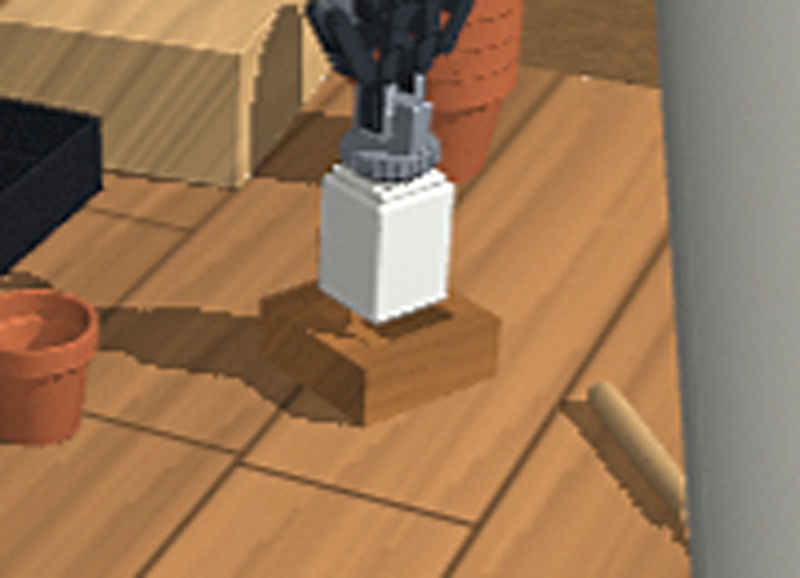

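```bash
python3 - <<'E'
import cv2
im=cv2.imread('pics/w4.png')
cv2.imwrite('pics/w4c.png',cv2.resize(im[135:255,230:430],(800,480),interpolation=cv2.INTER_CUBIC))
E
```

```text
(no output)
```

View pics/w4c.png

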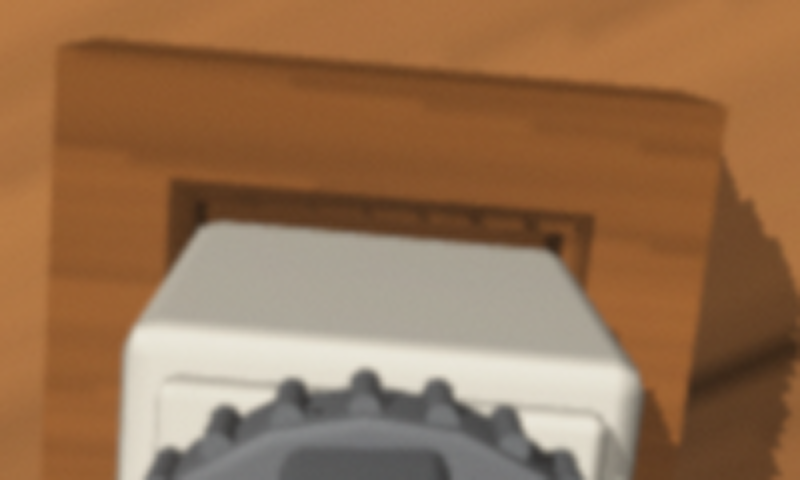

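```bash
python3 - <<'E'
from h import *
np.set_printoptions(suppress=True,precision=2)
c=json.load(open('w4.json')); s=r.sense(); T=np.array([538.9,-338.9,178.8]); ps=1.064+np.pi/2
ex=np.array([np.cos(ps),np.sin(ps)]);ey=np.array([np.sin(ps),-np.cos(ps)])  # block axes (toolx-like, tooly-like)
def L(p,z):
    q=atz(c,(230+p[0]/4-.4,135+p[1]/4-.4),z)[:2]-T[:2]; return np.array([q@ex,q@ey])
print("rel to TCP in block axes (x fwd, y right)")
a,b=L((58,45),42),L((724,104),42);print("block front corners",a,b,"-> centre",(a+b)/2-[55,0])
a,b=L((170,182),42),L((593,216),42);print("pocket front corners",a,b,"-> centre",(a+b)/2-[33,0])
a,b=L((205,222),53),L((555,250),53);print("jar foot",a,b,(a+b)/2)
a,b=L((150,322),133),L((620,365),133);print("jar top",a,b,(a+b)/2)
a,b=L((125,345),131),L((640,385),131);print("jar top side extents",a,b,(a+b)/2)
E
```

```text
rel to TCP in block axes (x fwd, y right)
block front corners [ 53.78 -55.32] [53.66 53.41] -> centre [-1.28 -0.96]
pocket front corners [ 33.28 -36.11] [33.66 34.36] -> centre [ 0.47 -0.87]
jar foot [ 28.84 -28.99] [29.13 27.26] [28.98 -0.87]
jar top [ 29.43 -27.47] [29.01 25.33] [29.22 -1.07]
jar top side extents [ 26.1 -30.4] [26.44 28.27] [26.27 -1.06]
```

Jar and pocket agree to within about 1 mm and 0.01 rad. Descending and watching the force.

```bash
python3 -m inch '[[-0.03,0,0.5,0],[-0.03,0,1.0,0],[-0.03,0,1.3,0],[-0.03,0,1.6,0],[-0.03,0,1.6,0]]'; python3 -c "
from h import *
s=r.sense();print(s['torque'],s['opening'],s['position'],s['contact_force'])"
```

```text
t: 8.28
position: [539.3, -339.6, 163.6]
orientation: [0.209, 0.978, -0.0, -0.001]
contact_force: [-0.3, 0.6, -3.9]
opening: 14.9
[ 0.02569768  0.0273098  -0.00698366] 14.876478678254792 [ 539.31710994 -339.5553052   163.63051317] [-0.30388205  0.6422584  -3.90404184]
```

```bash
python3 -m inch '[[0,0,0.6,0],[0,0,1.1,0],[0,0,1.6,0],[0,0,2.0,0],[0,0,2.2,0]]'; python3 -m inch '[[0,0,0.1,0],[0,0,0.2,0],[0,0,0.3,0]]'; python3 -c "
from h import *
s=r.sense();print(s['torque'],s['opening'],s['position'],s['contact_force'])"
```

```text
t: 8.9
position: [539.2, -339.5, 141.3]
orientation: [0.209, 0.978, -0.0, -0.001]
contact_force: [-0.0, -0.3, -3.9]
opening: 14.5
t: 9.28
position: [539.4, -339.5, 138.9]
orientation: [0.209, 0.978, -0.0, -0.0]
contact_force: [-1.4, 3.1, 8.7]
opening: 15.0
[ 0.54569244  0.3491904  -0.02859648] 15.03535921261082 [ 539.4137836  -339.49711774  138.90266431] [-1.42834685  3.07289305  8.69462551]
```

Bottomed at TCP z 138.9, as predicted for fully home. I'll confirm with the side camera and check the torque noise.

```bash
python3 -m inch '[[0,0,0.02,0.08],[0,0,0.02,0.16],[0,0,0.03,0.24],[0,0,0.03,0.32],[0,0,0.03,0.4]]'; python3 -c "
from h import *
s=r.sense();print(s['torque'],yaw_of(s['orientation']),s['position'],s['contact_force'])
c=r.camera('side'); cv2.imwrite('pics/s5.png',cv2.resize(c['img'][130:260,280:460],(800,578),interpolation=cv2.INTER_CUBIC))
s=r.sense();print(s['torque'],yaw_of(s['orientation']))
"
```

```text
t: 9.9
position: [539.5, -339.6, 138.9]
orientation: [0.4, 0.916, -0.001, -0.0]
contact_force: [0.3, 0.8, -1.4]
opening: 14.9
[0.04481917 0.10883456 0.09140897] 2.317655911189312 [ 539.51084577 -339.59777946  138.92603553] [ 0.34699563  0.81622692 -1.36141591]
[0.05793926 0.09692276 0.00675263] 2.3134678240700537
```

View pics/s5.png

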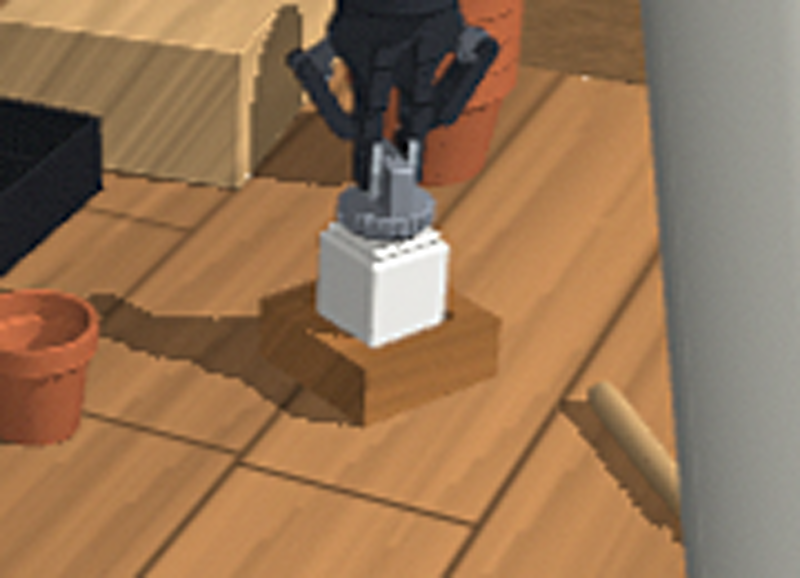

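Jar seated in the pocket; lid turning freely at about 0.05 N m. Continuing in steps.

```bash
cat > q.py <<'E'
from h import *
s=r.sense();print(round(s['t'],2),'tz',np.round(s['torque'],3),'yaw',round(yaw_of(s['orientation']),4),np.round(s['position'],1),'F',np.round(s['contact_force'],1),'j6',round(s['joints'][5],3),'op',round(s['opening'],1))
E
python3 -m inch '[[0,0,0.05,0.06],[0,0,0.08,0.12],[0,0,0.08,0.18]]' >/dev/null; python3 q.py
```

```text
10.32 tz [0.339 0.45  0.014] yaw 2.1329 [ 539.6 -339.7  138.7] F [-0.7  2.   2.2] j6 -1.244 op 14.9
```

```bash
python3 -m inch '[[0,0,0.05,0.06],[0,0,0.05,0.12]]' >/dev/null; python3 q.py
```

```text
10.57 tz [0.342 0.435 0.008] yaw 2.0124 [ 539.6 -339.7  138.7] F [-2.3  1.4  1.9] j6 -1.123 op 14.8
```

```bash
python3 -m inch '[[0,0,0.03,0.06],[0,0,0.03,0.12]]' >/dev/null; python3 q.py
```

```text
10.82 tz [0.281 0.381 0.072] yaw 1.892 [ 539.5 -339.7  138.7] F [-1.6  1.1 -0.1] j6 -1.003 op 14.7
```

```bash
python3 -m inch '[[0,0,0.03,0.06],[0,0,0.03,0.12]]' >/dev/null; python3 q.py
```

```text
11.07 tz [0.282 0.466 0.039] yaw 1.7715 [ 539.5 -339.6  138.7] F [-0.9  1.2 -1.1] j6 -0.882 op 14.6
```

```bash
python3 -m inch '[[0,0,0.08,0.06],[0,0,0.08,0.12]]' >/dev/null; python3 q.py
```

```text
11.32 tz [0.422 0.482 0.103] yaw 1.6509 [ 539.5 -339.7  138.5] F [-2.7  2.   3.1] j6 -0.762 op 14.8
```

```bash
python3 -m inch '[[0,0,0.08,0.06],[0,0,0.08,0.12]]' >/dev/null; python3 q.py
```

```text
11.57 tz [0.487 0.681 0.007] yaw 1.5304 [ 539.5 -339.7  138.4] F [-2.8  1.8  4.8] j6 -0.641 op 14.7
```

```bash
python3 -m inch '[[0,0,0.06,0.06],[0,0,0.06,0.12]]' >/dev/null; python3 q.py
```

```text
11.82 tz [0.497 0.636 0.019] yaw 1.41 [ 539.4 -339.6  138.4] F [-2.5  2.   3. ] j6 -0.521 op 14.8
```

```bash
python3 -m inch '[[0,0,0.05,0.06],[0,0,0.05,0.12]]' >/dev/null; python3 q.py
```

```text
12.07 tz [0.817 0.666 0.449] yaw 1.2899 [ 539.4 -339.4  138.4] F [-2.2  4.2  3.6] j6 -0.401 op 14.9
```

```bash
python3 -m inch '[[0,0,0.05,0.06],[0,0,0.05,0.12]]' >/dev/null; python3 q.py
```

```text
12.32 tz [0.57  0.62  0.493] yaw 1.1698 [ 539.3 -339.2  138.4] F [-2.4  2.6  3.8] j6 -0.28 op 14.8
```

Torque stepped up to 0.449 and then 0.493 N m, and at most 0.24 rad of turn is past contact, which puts it at 0.46–0.52 N m. That's snug, so I'm stopping. I'll take a rest reading, then let go.

```bash
python3 -m inch '[[0,0,0,0],[0,0,0,0]]' >/dev/null; python3 q.py;  python3 -m inch '[[0,0,0,0]]' >/dev/null; python3 q.py
```

```text
12.57 tz [0.413 0.536 0.293] yaw 1.1717 [ 539.3 -339.2  138.5] F [-2.4  2.   0.4] j6 -0.282 op 14.6
12.7 tz [0.344 0.431 0.275] yaw 1.173 [ 539.2 -339.2  138.5] F [-1.5  1.1 -1.3] j6 -0.283 op 14.8
```

The rest reading (0.28) is a bit lower than expected after the small back-off. An extra 0.08 rad still keeps the geometric upper bound below 0.57 N m and centres the result in the snug band.

```bash
python3 -m inch '[[0,0,0.04,0.04],[0,0,0.04,0.08]]' >/dev/null; python3 q.py
```

```text
12.95 tz [0.55  0.696 0.568] yaw 1.0927 [ 539.2 -339.2  138.4] F [-2.   2.   3.7] j6 -0.203 op 14.6
```

```bash
python3 -m inch '[[0,0,0,0],[0,0,0,0]]' >/dev/null; python3 q.py; python3 -m inch '[[0,0,0,0],[0,0,0,0],[0,0,0,0],[0,0,0,0]]' 0.4; python3 q.py
```

```text
13.2 tz [0.455 0.545 0.349] yaw 1.094 [ 539.2 -339.2  138.4] F [-2.6  2.5  0.8] j6 -0.204 op 14.9
t: 13.7
position: [539.3, -339.2, 138.4]
orientation: [0.854, 0.52, -0.0, 0.001]
contact_force: [0.8, -0.3, -0.0]
opening: 51.2
13.7 tz [-0.025  0.022  0.034] yaw 1.094 [ 539.3 -339.2  138.4] F [ 0.8 -0.3 -0. ] j6 -0.204 op 51.2
```

```bash
python3 -m inch '[[0,0,-1,0],[0,0,-3,0],[0,0,-6,0],[0,0,-9,0],[0,0,-12,0]]'; python3 -m inch '[[0,0,0,0],[0,0,0,0]]';python3 -c "
from h import *
c=r.camera('wrist'); cv2.imwrite('pics/w6.png',c['img'])
json.dump({a:np.array(c[a]).tolist() for a in('mtx','position','rotation')},open('w6.json','w'))
c=r.camera('side'); cv2.imwrite('pics/s6f.png',c['img']); cv2.imwrite('pics/s6.png',cv2.resize(c['img'][130:260,280:460],(800,578),interpolation=cv2.INTER_CUBIC))
"
```

```text
t: 14.32
position: [539.1, -338.8, 260.3]
orientation: [0.854, 0.52, -0.0, 0.002]
contact_force: [0.3, 0.6, -0.8]
opening: 51.8
t: 14.58
position: [539.0, -338.8, 260.2]
orientation: [0.854, 0.52, -0.0, 0.002]
contact_force: [0.2, 0.2, -0.2]
opening: 51.2
```

View pics/w6.png

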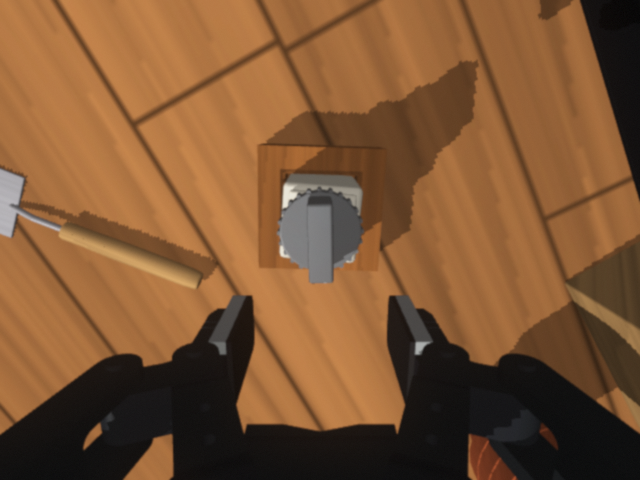

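View pics/s6.png

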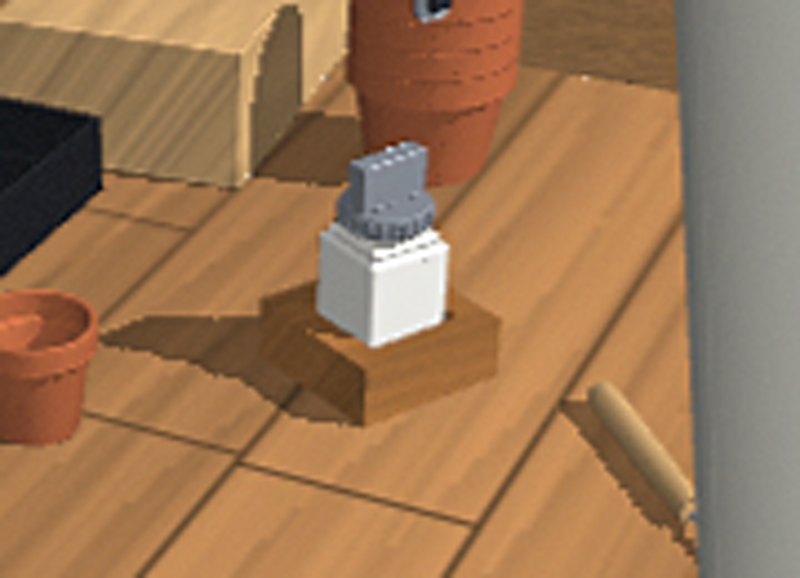

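View pics/s6f.png

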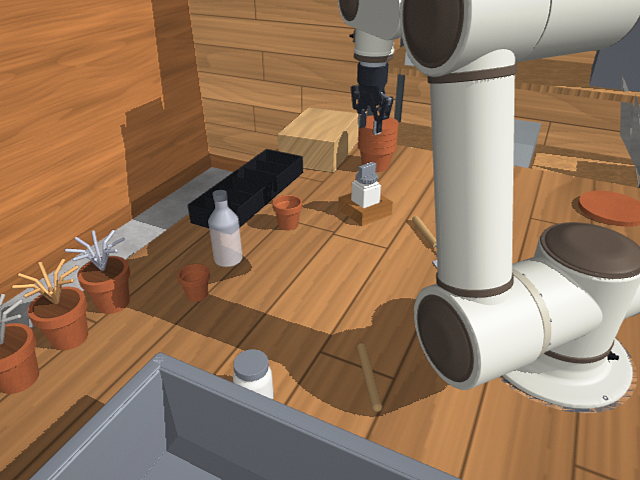

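The wrist view shows the jar square in the pocket at (322,215) with the bar at (320,240), gripper clear. The side view shows it upright and low in the block, and the bystanders unmoved. One metric height check of the seat.

```bash
python3 - <<'E'
from h import *
C=json.load(open("cams.json"));s=C["side"]; ctr=np.array([539.5,-339.5])
k=800/180
for z in (94,104):
  for sx,sy in((30,30),(-30,30),(30,-30),(-30,-30)):
    a=1.064;p=ctr+[np.cos(a)*sx-np.sin(a)*sy,np.sin(a)*sx+np.cos(a)*sy]
    q=proj(s,[*p,z]);print(z,np.round((q-[280,130])*k,0),end=" ")
  print()
print("bar top centre 150:",np.round((proj(s,[*ctr,150.3])-[280,130])*k))
w=json.load(open('w6.json'));A=atz(w,(318.5,204),150);B=atz(w,(321,283),150);print(np.linalg.norm(A-B),(A+B)/2)
t=r.camera("top"); cv2.imwrite("pics/top9.png",t["img"]); a=cv2.imread("pics/top0.png")
d=(cv2.absdiff(a,t["img"]).max(2)>40).astype(np.uint8);print(d.sum()); cv2.imwrite("pics/diff9.png",np.hstack([cv2.resize(t["img"],(400,300)),cv2.resize(cv2.merge([d*255]*3),(400,300))]))
E
python3 q.py
```

```text
94 [375. 266.] 94 [449. 239.] 94 [315. 229.] 94 [388. 204.] 
104 [376. 251.] 104 [450. 225.] 104 [315. 215.] 104 [389. 190.] 
bar top centre 150: [386. 153.]
51.2566086725475 [ 539.72584894 -340.20820468  150.        ]
95885
14.72 tz [ 0.027 -0.035 -0.037] yaw 1.094 [ 538.9 -338.7  259.4] F [ 0.7  0.2 -0.5] j6 -0.205 op 51.2
```

View pics/diff9.png

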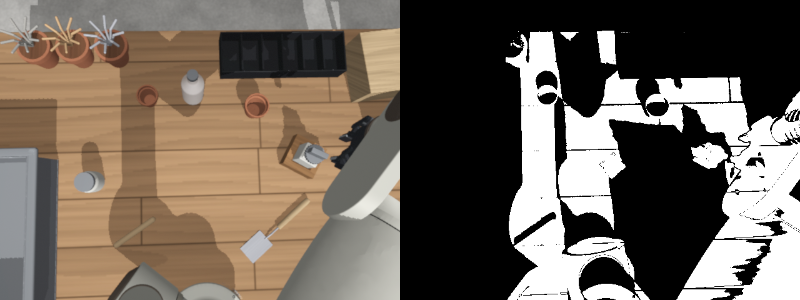

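The jar's top corners match the predicted "home" height: (377,262), (318,232) and (449,238) in the image against (375,266), (315,229) and (449,239) predicted for z = 94. The bystanders are where they were in the first picture, and the large difference area is only the arm's shadow. Handing in.

```bash
python3 -c "
from rig import r
print(r.sign_off())"
```

```text
the job is handed in; nothing more can be done
None
```

I carried the square jar upright by its bar, seated it fully in the pocket, screwed the lid clockwise until snug, let go and backed off 12 cm. I handed in at about 14.7 s of the 72 s allowed.

- **Seat:** The jar bottomed at the predicted tool height (138.9 mm). In the side view its top corners fell within about 4 pixels of the enlarged crop (1 pixel of the picture) of their fully-home positions.
- **Lid:** The torque stepped from about 0.05 to 0.45 N m between two readings after about 1.3 rad of turning. It read 0.49 and finally 0.57 N m while turning. From the angle turned past contact, the most it can be is about 0.56 N m, inside the 0.42–0.65 snug band.
- **Check that disagreed:** After the first stop the lid read 0.28 N m at rest, lower than the 0.39 I expected. The tool had backed off slightly, so I added 0.08 rad, and the rest reading was then 0.35 N m, still below the 0.47 expected. Torque readings scatter by about 0.04 N m.
- **Bystanders:** By eye, all looked unmoved in the final side and top pictures. The automatic picture comparison was swamped by the arm and its shadow, so it didn't help.

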